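# Find the fuller of two locked screw tins by feel and hold it out over the tray

## Task

Two look-alike screw tins are twist-locked in the blue carrying caddy: turn each one anticlockwise (seen from above) to its white dots, lift it straight out without forcing it, and feel which is heavier. Stand the lighter tin upright on the bench (or back in its socket) and finish with the heavier, fuller one still gripped and held still and upright over the middle of the orange sorting tray, about a hand's breadth clear of it, ready for me to take from you. Leave the tray, grater, brush and hammer where they are and do not tip a tin over.

Things in the scene. Friction and masses are not known exactly. Their poses are not given: they have to be found in the camera images.
- caddy: blue steel caddy fixed to the bench, plate 110 (its x) x 250 (its y) x 4 mm, ends 34 mm high; origin under the plate's centre, on the bench. Bayonet rings at y = -65 and +65 mm. Handle folded down on the -x side: bar along y at x = -135 mm, 262 mm long, top under 18 mm; its arms rise to 29 mm at x = 0. Round each ring red dots (along x) mark locked, white dots (45 deg anticlockwise) free
- socket_1 (a point): centre of the seat of the aluminium bayonet ring at the caddy's y = -65 mm, on the plate's top, 4 mm above the bench; axes as the caddy's. Ring 73 mm outside diameter, top 17.5 mm above the bench, 2.5 mm clearance round a tin. A tin turns in it between two stops (about -11 and +51 deg from the caddy's x) and lifts only when 45 deg anticlockwise, within 7; clear once raised 20 mm
- socket_2 (a point): the same for the bayonet ring at the caddy's y = +65 mm
- tin_1: one of two like screw tins: upright cylinder 50 mm diameter, 90 mm high, green band, black lid over the top 20 mm; origin at the centre of its underside, z up. Two lugs at its foot along its own +x and -x, out to 32 mm from the axis, 3 to 8 mm up; the white bar on the lid lies along x. Starts in either socket, underside 4 mm above the bench, x axis within 8 deg of the caddy's x. Lid stays on
- tin_2: the other screw tin, same size, look, lugs and start. One tin weighs 400 to 620 g, the other 120 to 220 g; nothing shows which. Both turn in their sockets with light friction, no pressing needed; half turns are alike; contents do not shift; each stands by itself on the bench
- tray: loose orange plastic sorting tray 200 (its x) x 150 (its y) x 28 mm high, open on top, one divider wall across the middle; origin at the centre of its underside. The heavier tin is to be held over this centre
- grater: bystander: loose upright steel box grater 104 x 84 mm, 225 mm high with its handle; origin at the centre of its underside
- brush: bystander: loose flat paint brush lying along its x axis, 200 mm long, 42 mm wide, 20 mm high; origin under its middle
- hammer: bystander: loose hammer lying along its x axis, 260 mm long, head to +x (80 mm wide, 26 mm high); origin under its middle

How it is judged:
On the way, in this order (a step that is already met when the one before it is completed fails the run):
1. the lighter tin is unlocked and lifted clear in the fingers while the heavier one (over 3 N) stands (((height (world z) of tin_1 above 0.035 m and contact force between the fingers and tin_1 above 1 N and contact force between tin_1 and caddy below 0.2 N and contact force between the fingers and tin_2 below 0.1 N and height (world z) of tin_2 below 0.015 m and contact force between tin_2 and anything else above 3 N) or (height (world z) of tin_2 above 0.035 m and contact force between the fingers and tin_2 above 1 N and contact force between tin_2 and caddy below 0.2 N and contact force between the fingers and tin_1 below 0.1 N and height (world z) of tin_1 below 0.015 m and contact force between tin_1 and anything else above 3 N))), for 0.3 s.
2. after that the heavier tin is lifted clear in the fingers while the lighter one (under 3 N) stands (((height (world z) of tin_1 above 0.035 m and contact force between the fingers and tin_1 above 1 N and contact force between tin_1 and caddy below 0.2 N and contact force between the fingers and tin_2 below 0.1 N and height (world z) of tin_2 below 0.015 m and contact force between tin_2 and anything else between 0.5 and 3 N) or (height (world z) of tin_2 above 0.035 m and contact force between the fingers and tin_2 above 1 N and contact force between tin_2 and caddy below 0.2 N and contact force between the fingers and tin_1 below 0.1 N and height (world z) of tin_1 below 0.015 m and contact force between tin_1 and anything else between 0.5 and 3 N))), for 0.3 s.
At the end, for the whole second after the job is handed in: Heavier tin in the fingers, still, upright within 11 deg, underside 70-260 mm above the bench, within 50 mm of the tray's centre, touching neither tray nor other tin; lighter tin (under 3 N) stands upright, still, untouched, on bench or in a socket clear of the tray; tray moved < 30 mm (((contact force between the fingers and tin_1 above 1 N and height (world z) of tin_1 between 0.07 and 0.26 m and horizontal distance between tin_1 and tray below 0.05 m and angle between tin_1's own z axis and vertical below 0.2 rad and linear speed of tin_1 below 0.05 m/s and contact force between each of tin_1, tin_2 and tray below 0.1 N and contact force between each of tin_1, the fingers and tin_2 below 0.1 N and height (world z) of tin_2 below 0.015 m and angle between tin_2's own z axis and vertical below 0.1 rad and linear speed of tin_2 below 0.03 m/s and contact force between tin_2 and anything else between 0.5 and 3 N) or (contact force between the fingers and tin_2 above 1 N and height (world z) of tin_2 between 0.07 and 0.26 m and horizontal distance between tin_2 and tray below 0.05 m and angle between tin_2's own z axis and vertical below 0.2 rad and linear speed of tin_2 below 0.05 m/s and contact force between each of tin_2, tin_1 and tray below 0.1 N and contact force between each of tin_2, the fingers and tin_1 below 0.1 N and height (world z) of tin_1 below 0.015 m and angle between tin_1's own z axis and vertical below 0.1 rad and linear speed of tin_1 below 0.03 m/s and contact force between tin_1 and anything else between 0.5 and 3 N)) and distance of tray from where it was at the start of the episode below 0.03 m); the arm keeps its last pose, push and grip.
It fails at once if a tin is tipped over (angle between any of tin_1, tin_2's own z axis and vertical above 0.7 rad).
It fails at once if a tin is forced against its bayonet ring (over 130 N) (contact force between any of tin_1, tin_2 and caddy above 130 N).
It fails at once if the tray, grater, brush or hammer is moved more than 30 mm (distance of any of tray, grater, brush, hammer from where it was at the start of the episode above 0.03 m).
It also fails if it takes over 72 s, if anything falls off the work surface, if the arm or the gripper's body presses on something with over 40 N, if the wrist force passes 120 N, or if a joint passes its speed limit or range.

## Robot

A 7-joint arm with a two-finger parallel gripper is mounted at the origin on the work surface. World frame = base frame: x ahead of the robot, y to its left, z up, the work surface at z = 0. Lengths are in m, angles in rad, forces in N, time in s.
With the tool pointing down it reaches from about 0.4 to 0.85 m from the base axis. Payload 10.4 kg.
Tool frame: the origin (TCP) lies between the finger pads; the fingertips stand 14 mm ahead of it and the grasp point (between the pads) lies 5 mm behind it; z points along the fingers, y is the line along which they close (so a half turn about z gives the same grasp; the last joint's range is limited). The gripper opens to 87 mm and grips with 3 to 60 N. Pads are 19 mm wide; open, the fingers measure 117 mm over their backs; the gripper's body (75 mm by 190 mm) begins 51 mm behind the grasp point.
Start: joints at [1.268, 0.332, -0.065, 1.46, 0.022, 1.35, -0.088], TCP at [0.173, -0.601, 0.237] pointing down, gripper open.
Joint ranges: [-2.6, 2.6], [-0.5, 2.12], [-1.47, 1.34], [0.16, 2.42], [-1.27, 4.41], [0.06, 2.06], [-2.6, 2.6]. Speed limits (rad/s): [2.22, 2.22, 2.79, 2.79, 3.14, 3.14, 3.14].

## Interface

Orientations are given as a unit quaternion [x, y, z, w].
In Python, from cell import robot gives the robot as it stands. The module is installed in compiled form; this text tells all that it offers. Calls block until the motion is done:
- robot.goto(position, orientation): joint-space move of the TCP to a pose.
- robot.line_to(position, max_speed=0.15, frame=None, guard=None): straight line of the TCP; frame=None keeps the orientation; max_speed is the mean speed in m/s. With guard (N) it stops when the force on the tool has changed by that much, and returns True; else False.
- robot.movej(angles): joint-space move.
- robot.move_gripper(opening, grip_force=None): opening from 0.0 (shut) to 1.0 (fully open); grip_force is the grip in N (None keeps the last); returns when the fingers have stopped.
- robot.hold(seconds).
- robot.solve_ik(position, orientation): joint angles nearest the present ones, or None.
- robot.sense(): the state.
- robot.grab_frame(name): name is "scene" or "top" or "wrist"; returns a dict with "image" (420x560x3 uint8, red, green, blue), "z_map" (420x560 float32, m along the optical axis (not along the pixel's ray), 0 where there is no reading), "K" (3x3 intrinsics, pixels), "R" (3x3) and "t" (3): a world point X has camera coordinates R X + t; the wrist camera has in their place "tool_from_camera" (4x4, takes a point from camera to tool coordinates, whose origin is the TCP and whose axes are the flange's). Camera axes: x right, y down, z forward; pixel columns grow to the right and rows downward; lengths in m; the calibration is good to about 2 mm. The wrist camera is an equidistant fisheye: a pixel r from the principal point sees the ray r / f radians off the axis. A picture is of the moment at which its call begins: read the wrist's pose just before it.
A pose or a line that the arm cannot do raises robot.Unreachable and nothing moves.
- robot.finish_job(): hands the job in; it is judged then, once.
The state is a dict: "clock": time; "joint_pos": joint angles; "joint_vel": joint speeds; "effort": joint torques, N m; "tcp_pos": TCP position; "tcp_rot": TCP orientation; "contact_force": force on the tool from outside, world axes, zero at the start; "moment": the same for the moment, N m; "opening": opening from 0.0 (shut) to 1.0 (fully open); "grip_force": force on a finger pad.
Only numpy, scipy, OpenCV 4.12 (cv2) and the standard library are available. Lean on these libraries where they do the work, as an engineer would, in place of code of your own. Each camera call takes 0.05 s, during which the arm holds its last target. There are 200 camera calls.

## Working session

There is one attempt and no reset: what is moved stays moved. The work goes in short steps, each a Python script; the robot and the scene stay as the last script left them, time stands still between calls to the robot, and variables do not carry over. Pictures are saved under pics/ and viewed, at most 10 in all, crops included, and the job is handed in when it is done.

```bash
mkdir -p pics
python3 - <<'E'
from cell import robot
import cv2,numpy as np,pickle
d={}
for n in("scene","top"):
    f=robot.grab_frame(n);d[n]=f
    cv2.imwrite(f"pics/{n}0.png",f["image"][:,:,::-1]); print(n,f["K"].tolist(),f["R"].tolist(),f["t"].tolist())
pickle.dump(d,open("f0.pkl","wb"))
s=robot.sense();print(s)
E
```

```text
scene [[387.8883355789006, 0.0, 278.10177219714114], [0.0, 387.8883355789006, 207.0211541524653], [0.0, 0.0, 1.0]] [[-0.4270129186231563, 0.9042422933221769, -0.0024170842732331587], [0.5292371974656351, 0.24775402290766393, -0.8114961077859764], [-0.7331902591740114, -0.3477985323438254, -0.5843528255701576]] [0.38882030786449867, -0.28115289411246924, 1.4066284865681846]
top [[393.22897328540546, 0.0, 278.0128787034492], [0.0, 393.22897328540546, 212.86306280238563], [0.0, 0.0, 1.0]] [[0.029890426755804066, -0.9995190197532777, 0.008263869541705994], [-0.9815701029249732, -0.03091286452539074, -0.18858559820594087], [0.1887503521379858, -0.0024746632662367286, -0.9820219858076014]] [-0.13774031099300038, 0.6318768489138133, 1.0013183836867698]
{'clock': 0.1, 'joint_pos': array([ 1.26836144,  0.33281568, -0.06470529,  1.4608514 ,  0.02157823,
        1.34991495, -0.0885009 ]), 'joint_vel': array([ 1.24920037e-03, -2.21720598e-03,  7.70527840e-04, -8.10273815e-05,
        8.68155080e-04, -1.88227418e-05, -1.67686569e-03]), 'effort': array([ 1.09346478e-03, -6.24547505e+01,  2.44090240e-02, -3.90720463e+01,
       -6.13524229e-02,  3.65393038e-02,  2.33804758e-05]), 'tcp_pos': array([ 0.17253804, -0.6003661 ,  0.23583196]), 'tcp_rot': array([ 9.90226021e-01,  1.39470454e-01, -1.08063960e-04, -6.38434268e-04]), 'contact_force': array([0.31291386, 0.16813593, 0.4949411 ]), 'moment': array([-0.00749508,  0.03983585,  0.01836529]), 'grip_force': 0.0, 'opening': 1.0013789214165412}
```

View pics/top0.png

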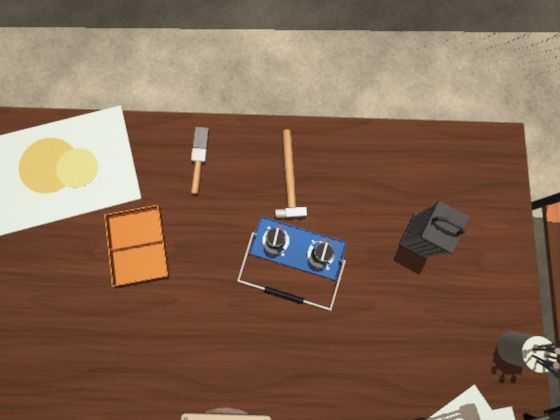

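View pics/scene0.png

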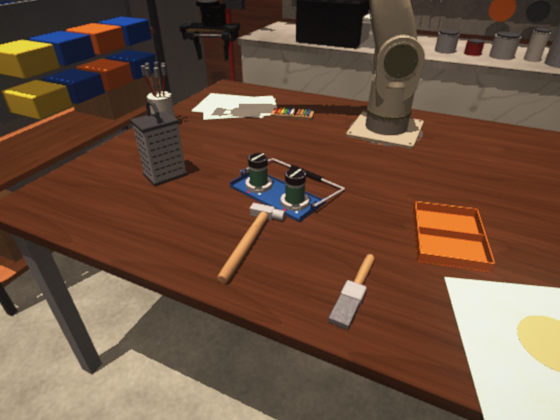

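The top view shows the caddy at about (300,248) with tins at (275,240) and (321,255). The handle is on the robot side. The tray is at (137,246), the grater at (435,232), the brush at (200,160) and the hammer at (291,175), with its head at (291,212) just beyond the caddy.

```bash
cat > geo.py <<'E'
import numpy as np,cv2
def cloud(f):
    z=f["z_map"];h,w=z.shape;v,u=np.mgrid[:h,:w];K=f["K"]
    P=np.stack([(u-K[0,2])/K[0,0]*z,(v-K[1,2])/K[1,1]*z,z],-1)
    W=(P-f["t"])@f["R"]; W[z==0]=np.nan; return W
E
python3 - <<'E'
import pickle,numpy as np,cv2
from geo import *
d=pickle.load(open("f0.pkl","rb"))
f=d["top"];W=cloud(f);im=f["image"];hsv=cv2.cvtColor(im,cv2.COLOR_RGB2HSV).astype(int)
H,S,V=hsv[...,0],hsv[...,1],hsv[...,2]
def rect(m):
    p=W[m][:,:2].astype(np.float32);r=cv2.minAreaRect(p*1000);return r
vv,uu=np.mgrid[:420,:560]
tray=(H>4)&(H<22)&(S>180)&(V>100)&(uu>100)&(uu<175)&(vv>200)&(vv<295)
tr=tray&(W[...,2]<.04)
print("tray",rect(tr),tr.sum(),np.nanmean(W[tr],0),np.nanpercentile(W[tr][:,2],[5,50,95]))
blue=(H>100)&(H<125)&(S>150)&(V>60)&(uu>230)&(uu<360)&(vv>200)&(vv<290)
bl=blue&(W[...,2]<.012);print("caddy",rect(blue),rect(bl),np.nanpercentile(W[bl][:,2],[5,50,95]))
for u,v in((275,240),(321,255)):
    m=(W[...,2]>.085)&(W[...,2]<.105)&(np.hypot(uu-u,vv-v)<28)
    p=W[m];print("tin",m.sum(),np.nanmean(p,0),cv2.minEnclosingCircle((p[:,:2]*1000).astype(np.float32)))
    b=m&(V>130);q=W[b][:,:2];c=q-q.mean(0);e=np.linalg.svd(c)[2][0];print(" bar",b.sum(),q.mean(0),np.degrees(np.arctan2(e[1],e[0])))
# caddy dark bar etc
for n,(u0,u1,v0,v1) in dict(grater=(395,475,195,275),hammer=(270,310,125,222)).items():
    m=(uu>u0)&(uu<u1)&(vv>v0)&(vv<v1)&(W[...,2]>.012);p=W[m];print(n,np.nanmin(p,0),np.nanmax(p,0))
# scene camera cross-check of tins
W2=cloud(d["scene"])
for u,v in((258,160),(295,175)):
    vv,uu=np.mgrid[:420,:560];m=(W2[...,2]>.088)&(W2[...,2]<.104)&(np.hypot(uu-u,vv-v)<25);p=W2[m]
    print("scene tin",m.sum(),cv2.minEnclosingCircle((p[:,:2]*1000).astype(np.float32)))
big=cv2.resize(im[205:315,225:365][:,:,::-1],None,fx=5,fy=5,interpolation=cv2.INTER_CUBIC);cv2.imwrite("pics/c.png",big)
E
```

```text
tray ((541.246826171875, 273.4581298828125), (198.2867889404297, 162.58660888671875), 12.419262886047363) 300 [0.56722776 0.28474012 0.01127827] [0.00100666 0.00678857 0.0290756 ]
caddy ((468.9132385253906, -283.90203857421875), (0.0, 5.191215515136719), 0.0) ((549.1951904296875, -176.70533752441406), (246.4317169189453, 106.17373657226562), 74.62535858154297) [0.00116588 0.00481347 0.00843547]
tin 320 [ 0.5669683  -0.11470489  0.09506693] ((568.0029907226562, -114.71919250488281), 26.550111770629883)
 bar 85 [ 0.57146845 -0.11749933] 162.91377930188713
tin 336 [ 0.53292841 -0.23949998  0.09473745] ((533.4161376953125, -239.65977478027344), 26.485736846923828)
 bar 104 [ 0.53659781 -0.24346221] 174.1871899418134
grater [ 0.5305184  -0.5790513   0.01201366] [ 0.65752797 -0.46145819  0.22817283]
hammer [ 0.62126677 -0.1994834   0.01229569] [ 0.8942926  -0.10482748  0.03166328]
scene tin 166 ((537.2001342773438, -238.4561004638672), 27.137683868408203)
scene tin 206 ((569.343505859375, -111.8534164428711), 26.978261947631836)
```

View pics/c.png

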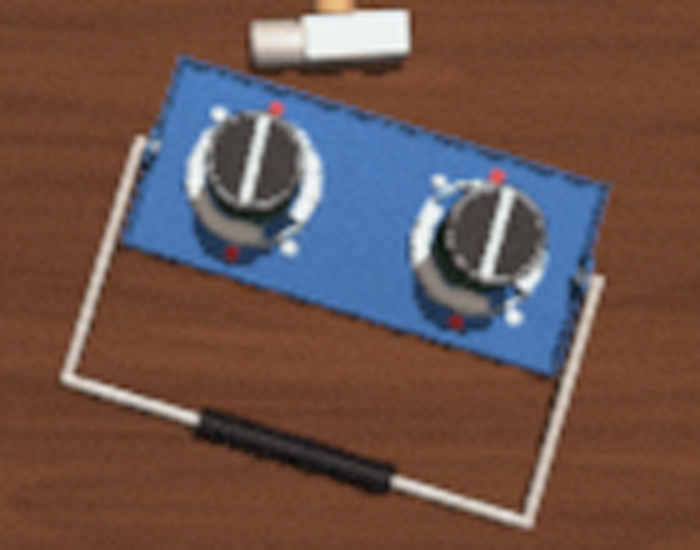

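The crop shows both lid bars lying close to the red dots. The white dots sit anticlockwise of them, at (218,115)/(290,247) and (440,182)/(514,318). The caddy's yaw is about -15°. Next I'll hover over the caddy and refine with the wrist camera.

```bash
cat >> geo.py <<'E'
from scipy.spatial.transform import Rotation as Ro
def Q(deg): return (Ro.from_euler('z',deg,degrees=True)*Ro.from_euler('x',180,degrees=True)).as_quat()
E
python3 - <<'E'
from cell import robot
from geo import *
import pickle
for a in range(-180,180,15):
    o=[]
    for p in((.568,-.114,.07),(.535,-.239,.07),(.45,.06,.08),(.541,.273,.2)):
        q=robot.solve_ik(p,Q(a)); o.append(None if q is None else np.round(q,2)[[0,6]].tolist())
    print(a,o)
a=-15
robot.goto([.50,-.17,.27],Q(a))
s=robot.sense();f=robot.grab_frame("wrist");f.update(pos=s["tcp_pos"],rot=s["tcp_rot"])
pickle.dump(f,open("w1.pkl","wb"));cv2.imwrite("pics/w1.png",f["image"][:,:,::-1])
print(s["clock"],s["joint_pos"],f["K"],f["tool_from_camera"],f["pos"])
E
```

```text
-180 [[0.72, 1.42], [0.87, 1.67], [0.73, 1.13], [0.25, 0.71]]
-165 [[0.75, 1.66], [0.89, 1.93], [0.65, 1.42], [0.29, 0.94]]
-150 [[1.03, 1.69], [1.25, 1.91], [0.88, 1.56], [0.33, 1.15]]
-135 [[1.03, 1.95], [1.25, 2.17], [0.88, 1.82], [0.33, 1.41]]
-120 [[1.03, 2.21], [1.25, 2.43], [0.88, 2.08], [0.33, 1.68]]
-105 [[1.03, 2.48], [-0.51, -2.51], [0.88, 2.34], [0.33, 1.94]]
-90 [[-0.74, -2.48], [-0.51, -2.25], [0.97, 2.51], [0.33, 2.2]]
-75 [[-0.74, -2.22], [-0.51, -1.99], None, [0.33, 2.46]]
-60 [[-0.62, -2.09], [0.56, -2.37], [-1.31, -2.6], None]
-45 [[0.5, -2.4], [0.58, -2.11], [-1.12, -2.43], [-1.38, -2.5]]
-30 [[0.52, -2.14], [0.6, -1.86], [0.65, -2.51], [-1.13, -2.43]]
-15 [[0.54, -1.89], [0.64, -1.61], [0.65, -2.24], [-0.81, -2.29]]
0 [[0.56, -1.64], [0.66, -1.37], [0.65, -1.98], [0.08, -2.33]]
15 [[0.58, -1.39], [0.69, -1.12], [0.68, -1.73], [0.09, -2.08]]
30 [[0.59, -1.13], [0.72, -0.87], [0.72, -1.49], [0.22, -1.89]]
45 [[0.61, -0.88], [0.74, -0.62], [0.73, -1.23], [0.34, -1.74]]
60 [[0.62, -0.62], [0.76, -0.37], [0.73, -0.97], [0.32, -1.45]]
75 [[0.63, -0.37], [0.79, -0.11], 
[... 227 characters left out ...]
, 0.66], [0.82, 0.92], [0.73, 0.34], [0.23, -0.07]]
150 [[0.68, 0.92], [0.82, 1.18], [0.73, 0.6], [0.27, 0.16]]
165 [[0.69, 1.18], [0.84, 1.43], [0.73, 0.86], [0.25, 0.45]]
2.0583 [ 0.69310851  0.1352104  -0.49144428  1.64371584  0.06501397  1.37914838
 -1.64086738] [[325.1922621    0.         282.11664769]
 [  0.         325.1922621  210.30066649]
 [  0.           0.           1.        ]] [[-5.97551670e-04 -9.63958921e-01 -2.66050451e-01  7.21655399e-02]
 [ 9.99999805e-01 -5.28287228e-04 -3.31908358e-04  2.84710834e-04]
 [ 1.79394967e-04 -2.66050598e-01  9.63959049e-01 -1.47295521e-01]
 [ 0.00000000e+00  0.00000000e+00  0.00000000e+00  1.00000000e+00]] [ 0.49972629 -0.17104776  0.26987373]
```

View pics/w1.png

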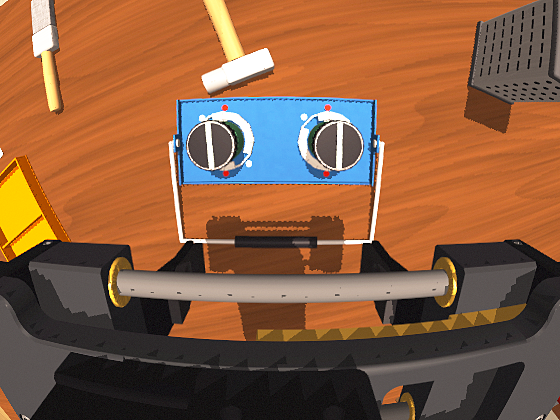

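In the wrist view the lids are at (211,147) and (338,146). Both white bars run nearly along the caddy's x, and the red dots are at (225,108), (225,174), (328,108) and (327,174).

```bash
cat >> geo.py <<'E'
def rays(f):
    K=f["K"];v,u=np.mgrid[:420,:560];x=u-K[0,2];y=v-K[1,2];r=np.hypot(x,y)+1e-9;th=r/K[0,0]
    c=np.stack([np.sin(th)*x/r,np.sin(th)*y/r,np.cos(th)],-1)
    T=f["tool_from_camera"];R=Ro.from_quat(f["rot"]).as_matrix()
    return c,R@T[:3,:3],R@T[:3,3]+f["pos"]
def wcloud(f):
    c,R,t=rays(f);z=f["z_map"];W=(c*(z/c[...,2])[...,None])@R.T+t;W[z==0]=np.nan;return W
def planehit(f,h):
    c,R,t=rays(f);d=c@R.T;return t+d*((h-t[2])/d[...,2])[...,None]
E
python3 - <<'E'
import pickle
from geo import *
f=pickle.load(open("w1.pkl","rb"));W=wcloud(f);im=f["image"]
hsv=cv2.cvtColor(im,cv2.COLOR_RGB2HSV);H,S,V=[hsv[...,i].astype(int) for i in range(3)]
P=planehit(f,.094);vv,uu=np.mgrid[:420,:560]
for u,v in((211,147),(338,146)):
    n=np.hypot(uu-u,vv-v)<40
    m=n&(abs(W[...,2]-np.nanmedian(W[v-8:v+8,u-8:u+8,2]))<.006)
    b=m&(V>170)&(S<50)&(np.hypot(uu-u,vv-v)<26)
    q=P[b][:,:2];q=q-q.mean(0);e=np.linalg.svd(q,full_matrices=False)[2][0]
    c=cv2.minEnclosingCircle((P[m][:,:2]*1000).astype(np.float32))
    print(m.sum(),np.nanmedian(W[m][:,2]),c,np.nanmean(P[m],0),"bar",P[b].mean(0),np.degrees(np.arctan2(e[1]*np.sign(e[0]),abs(e[0]))))
G=planehit(f,.0045)
rd=((H<6)|(H>172))&(S>150)&(V>120)&(uu>180)&(uu<380)&(vv>95)&(vv<190)
wh=(S<50)&(V>170)
n,l,st,ce=cv2.connectedComponentsWithStats(rd.astype(np.uint8))
for i in range(1,n):
    if st[i,4]>6: print("red",st[i,4],ce[i],G[l==i].mean(0),np.nanmean(W[l==i],0))
bl=(H>95)&(H<125)&(S>120)&(vv<200)&(W[...,2]<.012)&(uu>165)&(uu<390)
print("caddy",cv2.minAreaRect((W[bl][:,:2]*1000).astype(np.float32)))
E
```

```text
2009 0.09356816926302564 ((567.5578002929688, -114.65681457519531), 26.599679946899414) [ 0.56760149 -0.11487932  0.094     ] bar [ 0.56829322 -0.11587454  0.094     ] -12.121604167166332
2045 0.09358519467945753 ((533.7778930664062, -238.6976776123047), 26.525943756103516) [ 0.53382175 -0.2386629   0.094     ] bar [ 0.53522547 -0.23833785  0.094     ] -13.061981121499265
red 18 [224.55555556 107.66666667] [ 0.60798959 -0.12525646  0.0045    ] [ 0.60807268 -0.12511548  0.00361126]
red 14 [327.42857143 106.92857143] [ 0.57461624 -0.2504897   0.0045    ] [ 0.57462824 -0.2506478   0.00342118]
red 25 [225.6  172.96] [ 0.52678936 -0.10281347  0.0045    ] [ 0.5265994  -0.10256976  0.00359803]
red 29 [325.72413793 173.34482759] [ 0.49238503 -0.22752792  0.0045    ] [ 0.49220327 -0.22760046  0.00389827]
caddy ((549.6141357421875, -175.9758758544922), (261.04864501953125, 112.14750671386719), 74.44287109375)
```

```bash
cat > act.py <<'E'
from cell import robot
from geo import *
S2=np.array([.5675,-.1144]);S1=np.array([.5337,-.2389])
def st(tag):
    s=robot.sense();print(tag,round(s["clock"],2),"p",np.round(s["tcp_pos"],4),"F",np.round(s["contact_force"],1),"M",np.round(s["moment"],2),"op",round(s["opening"],3),"g",round(s["grip_force"],1),"q7",round(s["joint_pos"][6],2));return s
def grip(xy,yaw,z=.065,force=35):
    robot.goto([*xy,.165],Q(yaw)); st("above"); robot.line_to([*xy,z],.12,guard=10)
    robot.move_gripper(.0,force); return st("grip")
def twist(deg,n=6):
    for i in range(n):
        q=robot.sense()["joint_pos"].copy() if i==0 else q
        q[6]+=np.radians(deg/n); robot.movej(q); s=st("tw")
        if abs(s["moment"][2])>2 or np.linalg.norm(s["contact_force"][:2])>25: print("STOP");return False
    return True
E
python3 - <<'E'
from act import *
robot.move_gripper(1.0)
grip(S2,30); print(twist(42))
E
```

```text
above 2.93 p [ 0.5674 -0.115   0.1654] F [-0.1 -0.9  0.9] M [-0.1  -0.02  0.02] op 0.998 g 0.0 q7 -1.08
grip 4.64 p [ 0.5675 -0.1143  0.065 ] F [-1.3  0.4  1.3] M [0.05 0.15 0.  ] op 0.567 g 35.0 q7 -1.13
tw 4.89 p [ 0.5675 -0.1144  0.065 ] F [ 0.9 -0.6  0.1] M [-0.15 -0.05  0.11] op 0.568 g 35.0 q7 -1.01
tw 5.14 p [ 0.5675 -0.1143  0.065 ] F [-0.1 -0.6  1. ] M [-0.18 -0.12  0.07] op 0.57 g 35.0 q7 -0.89
tw 5.39 p [ 0.5675 -0.1143  0.0651] F [-0.1 -0.4 -0. ] M [-0.23 -0.13  0.05] op 0.564 g 35.0 q7 -0.77
tw 5.64 p [ 0.5675 -0.1143  0.065 ] F [ 0.1 -0.5  0.5] M [-0.22 -0.17  0.03] op 0.569 g 35.0 q7 -0.64
tw 5.89 p [ 0.5675 -0.1143  0.0651] F [ 0.5 -1.2 -0.5] M [-0.16 -0.18  0.04] op 0.569 g 35.0 q7 -0.52
tw 6.14 p [ 0.5675 -0.1142  0.065 ] F [ 0.1 -1.6 -0.1] M [-0.17 -0.26  0.01] op 0.567 g 35.0 q7 -0.4
True
```

Run:
```python
from act import *
def F():
    v=[]
    for _ in range(6): robot.hold(.05); v.append(robot.sense()["contact_force"])
    return np.mean(v,0)
f0=F();print(f0)
g=robot.line_to([*S2,.085],.04,guard=15);st("lift1 %s"%g)
if not g:
    g=robot.line_to([*S2,.125],.08,guard=15);st("lift2 %s"%g);robot.hold(.5);f1=F();print(f1,f1-f0)
f=robot.grab_frame("scene");cv2.imwrite("pics/lift.png",f["image"][120:260,180:400,::-1].repeat(2,0).repeat(2,1))
```

```text
[ 0.47225607 -0.43442693  0.25054371]
lift1 False 7.09 p [ 0.5674 -0.1144  0.0849] F [-0.3 -0.3 -5.1] M [-0.04 -0.11 -0.02] op 0.565 g 35.0 q7 -0.38
lift2 False 7.74 p [ 0.5674 -0.1145  0.125 ] F [-0.3 -0.8 -6.3] M [-0.03 -0.11 -0.  ] op 0.571 g 35.0 q7 -0.36
[ 0.313263   -0.08729165 -5.8261988 ] [-0.15899307  0.34713528 -6.07674251]
```

View pics/lift.png

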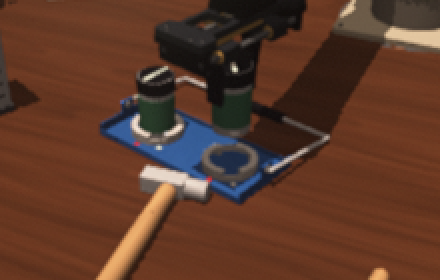

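The tin from socket_2 lifts free and weighs about 6 N, so it is the heavier one. I'll stand it on the open bench, then lift the lighter tin.

Run:
```python
from act import *
B=[.46,.05]
robot.line_to([*B,.125],.15); st("over")
robot.line_to([*B,.075],.12)
g=robot.line_to([*B,.0605],.03,guard=4);st("down %s"%g)
robot.move_gripper(1.0);st("rel");robot.line_to([*B,.165],.15)
f=robot.grab_frame("top");W=cloud(f);m=(W[...,2]>.082)&(W[...,2]<.1)&(abs(W[...,0]-.46)<.04)&(abs(W[...,1]-.05)<.04)
print(m.sum(),np.nanmean(W[m],0) if m.any() else None)
grip(S1,30); print(twist(43))
g=robot.line_to([*S1,.085],.04,guard=12);st("lift1 %s"%g)
if not g:
    g=robot.line_to([*S1,.125],.08,guard=12);robot.hold(.7);st("lift2 %s"%g)
```

```text
over 10.05 p [0.4604 0.0492 0.125 ] F [ 0.3  0.3 -6.5] M [-0.01 -0.07 -0.  ] op 0.569 g 35.0 q7 -0.6
down True 11.1 p [0.4599 0.0499 0.0609] F [ 0.1 -0.5  5.6] M [-0.07  0.12 -0.04] op 0.568 g 35.0 q7 -0.67
rel 12.01 p [0.4588 0.0496 0.0601] F [-1.1  0.7  0.3] M [ 0.   -0.07  0.02] op 0.998 g 0.0 q7 -0.67
90 [0.45568979 0.03369943 0.09042155]
above 14.05 p [ 0.5343 -0.2364  0.1652] F [-0.7  0.4  0.5] M [0.02 0.   0.05] op 0.996 g 0.0 q7 -0.81
grip 15.76 p [ 0.5337 -0.239   0.065 ] F [-0.6 -0.7  0.5] M [-0.02 -0.02  0.01] op 0.568 g 35.0 q7 -0.85
tw 16.01 p [ 0.5336 -0.2389  0.065 ] F [-0.8  0.9  0.6] M [0.14 0.08 0.01] op 0.57 g 35.0 q7 -0.73
tw 16.26 p [ 0.5336 -0.2389  0.065 ] F [-1.2  0.7  0.8] M [ 0.19  0.12 -0.01] op 0.567 g 35.0 q7 -0.61
tw 16.51 p [ 0.5336 -0.239   0.065 ] F [0.  1.7 0.9] M [ 0.11  0.07 -0.02] op 0.566 g 35.0 q7 -0.49
tw 16.76 p [ 0.5337 -0.2391  0.065 ] F [-0.3  0.7  1.3] M [ 0.19  0.09 -0.  ] op 0.566 g 35.0 q7 -0.36
tw 17.01 p [ 0.5336 -0.2392  0.065 ] F [-0.6 -0.2  1.1] M [ 0.12  0.13 -0.06] op 0.565 g 35.0 q7 -0.24
tw 17.26 p [ 0.5336 -0.2391  0.065 ] F [-0.5  0.8  0.3] M [ 0.11  0.1  -0.02] op 0.569 g 35.0 q7 -0.11
True
lift1 False 17.91 p [ 0.5337 -0.2389  0.085 ] F [-0.3 -0.4 -2.2] M [-0.05 -0.11  0.05] op 0.566 g 35.0 q7 -0.09
lift2 False 19.26 p [ 0.5337 -0.2389  0.125 ] F [-0.   0.  -2.2] M [-0.02 -0.01 -0.01] op 0.572 g 35.0 q7 -0.08
```

Run:
```python
from act import *
g=robot.line_to([*S1,.073],.1,guard=6)
st("a %s"%g)
if not g:
    g=robot.line_to([*S1,.0645],.025,guard=4);s=st("down %s"%g)
    if s["tcp_pos"][2]<.068:
        robot.move_gripper(1.0);st("rel");robot.line_to([*S1,.165],.15)
        q=Q(72);robot.goto([.46,-.05,.22],q)
        s=robot.sense();f=robot.grab_frame("wrist");f.update(pos=s["tcp_pos"],rot=s["tcp_rot"]);cv2.imwrite("pics/w2.png",f["image"][:,:,::-1])
        f=robot.grab_frame("top");cv2.imwrite("pics/t2.png",f["image"][180:340,100:380,::-1].repeat(2,0).repeat(2,1))
        W=cloud(f);hsv=cv2.cvtColor(f["image"],cv2.COLOR_RGB2HSV);vv,uu=np.mgrid[:420,:560]
        for c in((.46,.05),S1):
            m=(W[...,2]>.085)&(W[...,2]<.103)&(np.hypot(W[...,0]-c[0],W[...,1]-c[1])<.05)
            if m.any(): print(m.sum(),np.nanmean(W[m],0),cv2.minEnclosingCircle((W[m][:,:2]*1000).astype(np.float32)))
        t=(hsv[...,0]>4)&(hsv[...,0]<22)&(hsv[...,1]>180)&(hsv[...,2]>60)&(uu>95)&(uu<178)&(vv>198)&(vv<295)
        rect=cv2.minAreaRect(np.argwhere(t)[:,::-1].astype(np.float32));print("tray px",rect,t.sum())
        # pixel corners -> rim plane
        K,R,tt=f["K"],f["R"],f["t"];C=-R.T@tt
        d=(R.T@np.linalg.inv(K)@np.c_[cv2.boxPoints(rect),np.ones(4)].T).T
        X=C+d*((.028-C[2])/d[:,2])[:,None];print(X.round(3),X.mean(0))
```

```text
a False 19.93 p [ 0.534  -0.2389  0.0733] F [-1.3 -0.3 -2.2] M [-0.06 -0.08  0.06] op 0.562 g 35.0 q7 -0.1
down True 20.3 p [ 0.534  -0.2391  0.065 ] F [-0.5  0.1  5.9] M [0.03 0.1  0.01] op 0.569 g 35.0 q7 -0.1
rel 21.21 p [ 0.5332 -0.2388  0.064 ] F [-0.3  0.1  0.1] M [-0.05 -0.09 -0.05] op 1.001 g 0.0 q7 -0.1
335 [ 0.53336205 -0.23933293  0.09488825] ((533.436279296875, -239.80352783203125), 26.683019638061523)
tray px ((136.0651092529297, 245.76873779296875), (73.29642486572266, 58.1914176940918), 82.09283447265625) 530
[[0.625 0.369 0.028]
 [0.653 0.212 0.028]
 [0.454 0.167 0.028]
 [0.428 0.32  0.028]] [0.54007793 0.26689196 0.028     ]
```

View pics/t2.png

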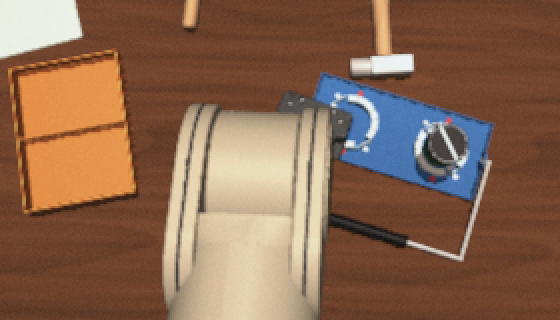

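The lighter tin is back in socket_1 at crop (447,143), upright, with its bar along the white dots. The tray sits at crop (73,132), unmoved. Next I'll fetch the heavier tin.

Run:
```python
from act import *
B=[.46,.05]
s=grip(B,72,z=.062,force=40)
if s["opening"]>.5:
    g=robot.line_to([*B,.19],.12);robot.hold(.5);st("up")
    robot.line_to([.541,.268,.19],.12);robot.hold(1.0);s=st("tray");print(s["joint_vel"].round(3),Ro.from_quat(s["tcp_rot"]).as_matrix()[:,2])
    for n in("scene",):
        f=robot.grab_frame(n);cv2.imwrite(f"pics/end.png",f["image"][:,:,::-1])
```

```text
above 23.52 p [0.4601 0.0498 0.1644] F [ 0.  -0.6  0. ] M [-0.09 -0.15 -0.01] op 1.003 g 0.0 q7 -0.56
grip 25.25 p [0.46  0.05  0.062] F [-0.6 -0.5  1.6] M [-0.01  0.08  0.01] op 0.564 g 40.0 q7 -0.66
up 26.97 p [0.46   0.05   0.1899] F [ 0.1  0.2 -5.5] M [-0.01 -0.08 -0.02] op 0.566 g 40.0 q7 -0.54
tray 30.06 p [0.541 0.268 0.19 ] F [-1.5 -0.1 -5.1] M [ 0.01 -0.06 -0.04] op 0.566 g 40.0 q7 -1.06
[ 0.001 -0.002 -0.    -0.002  0.     0.001 -0.   ] [-2.68032426e-05 -7.96512546e-06 -1.00000000e+00]
```

View pics/end.png

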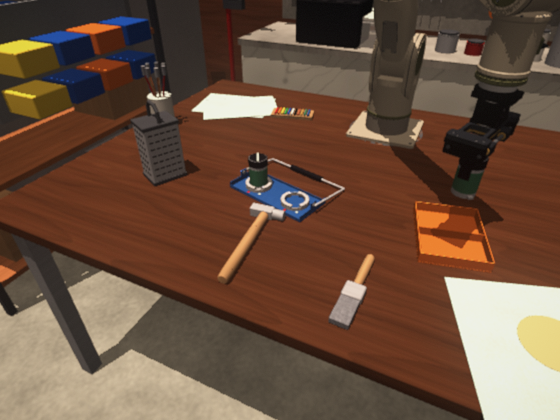

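The heavier tin hangs upright at (466,183) above the tray, which is centred at about (452,235). Projecting the commanded point through the scene camera gives the same place. The lighter tin stands in its socket at (258,172).

```bash
python3 -c "
from cell import robot
print(robot.finish_job())"
```

```text
the job is handed in; nothing more can be done
None
```

The job is handed in: the heavier tin (about 6 N) is held still and upright over the middle of the tray, with its underside about 130 mm above the bench, and the lighter one (about 2 N) stands back in socket_1; the judged result was not reported back.

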